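Put the run knob back on the lens cleaner and hold it pressed

ROBOT

A 6-joint arm with a two-finger parallel gripper is mounted at the origin on a cart in front of the work surface, level with it; the furniture and walls round the work are solid. World frame = base frame: x ahead of the robot, y to its left, z up, the work surface at z = 0. Lengths are in m, angles in rad, forces in N, time in s.
With the tool pointing down it reaches from about 0.425 to 0.95 m from the base axis. Payload 3.5 kg.
Tool frame: the origin (TCP) lies between the finger pads; the fingertips stand 22 mm ahead of it and the grasp point (between the pads) lies 3 mm ahead of it (ctrl.nose_length is the z of the fingertips in the tool frame, in m); z points along the fingers, y is the line along which they close (so a half turn about z gives the same grasp; the last joint's range is limited). The gripper opens to 85 mm and grips with 20 to 120 N. Pads are 22 mm wide; open, the fingers measure 114 mm over their backs; the gripper's body (76 mm by 85 mm) begins 54 mm behind the grasp point. The pads swing forward as they close: fully open they stand 13 mm farther back than shut.
Start: joints at [1.183, 0.286, 1.577, -0, 1.279, -0.15], TCP at [0.159, 0.656, 0.253] pointing down, gripper open.
Joint ranges: [-2.77, 2.77], [-0.9, 2.22], [0.21, 2.48], [-1.53, 4.67], [0.24, 2.81], [-2.84, 2.84]. Speed limits (rad/s): [2.79, 2.79, 3.14, 3.14, 3.14, 3.14].

INTERFACE

Orientations are given as a unit quaternion [x, y, z, w].
In Python, from plant import ctrl gives the robot as it stands. The module is installed in compiled form; this text tells all that it offers.
- The arm moves only by the tool send_rows, never from a script. Its argument "rows" is text: rows parted by semicolons, each of 7 numbers parted by spaces: the turn, a rotation vector about the tool's x, y, z in degrees, then the shift along the tool's x, y, z in mm, then the opening, from -1 (shut) to 1 (fully open). A call has 1 to 8 rows; each row is the pose to reach, as a shift and turn from the pose commanded when the call began, along the tool's axes at that moment; what a row does not reach only later rows make up. A row lasts 1/8 s, in which the tool goes at most 62.5 mm and 10.7 degrees, less where a joint would pass 70% of its speed; a pose out of reach is approached as far as the arm can. A call with a gripper value outside its range is refused whole. The fingers move at their own pace and stop on an object; "grip_force" is the grip in N (left out, the last holds). Time passes only in rows, so rows that repeat a pose let the fingers close. It gives the time, the measured TCP pose, the force, the opening and the grip force at its end, in the units of the state.
- ctrl.get_state(): the state, without advancing time (a new reading comes with each control period).
- ctrl.read_camera(name): name is "side" or "top"; returns a dict with "color" (384x512x3 uint8, red, green, blue), "fx", "fy", "cx", "cy" (pixels), "extrinsics" (4x4, takes a point from world to camera coordinates). Camera axes: x right, y down, z forward; pixel columns grow to the right and rows downward; lengths in m; the calibration is good to about 2 mm. A picture is of the moment at which its call begins. There is no depth.
- ctrl.sign_off(): hands the job in; it is judged then, once.
Trained networks look in a picture, given as the dict that the camera call returned (one of the last four; its "shot" number tells which), for a name from the list of things; names that differ only in an ending like _2 or _b are one class to them, and where a whole thing is asked for, a point or a joint stands for the part that bears it (a point fixed in the world has none). Each returns a list of dicts, best first, with "p" (0 to 1); they miss things now and then, are a little off and sometimes report something else, mostly with a low value. They report only what shows in the picture. A call takes as long as a camera call. They do not tell look-alikes from the thing itself.
- ctrl.look_for(picture, target): "position" ([x, y, z] in m, in the coordinates of the camera as it stood for that picture, good to about 4 mm: the middle of the surface that is visible of it).
The state is a dict: "time": time; "qpos": joint angles; "dq": joint speeds; "joint_efforts": joint torques, N m; "eef_pos": TCP position; "tcp_rot": TCP orientation; "contact_force": force on the tool from outside, world axes, zero at the start; "wrist_torque": the same for the moment, N m; "opening": opening from 0.0 (shut) to 1.0 (fully open); "finger_force": force on a finger pad.
Only numpy, scipy, OpenCV 4.12 (cv2) and the standard library are available. Lean on these libraries where they do the work, as an engineer would, in place of code of your own. Each camera call takes 0.05 s, during which the arm holds its last target. There are 200 camera calls.

TASK

The run knob has come off the ultrasonic lens cleaner and stands on the counter. First turn the level dial until its pointer lines up with the small setting tab on the ring round it, leaving the tab where it is; then push the run knob fully home on its D-shaped shaft, press it down until the sprung shaft is at the bottom of its travel, and finish while still holding it pressed there, so that the bath runs. Do not disturb the cream pot or the rubber stamp.

Things in the scene. Friction and masses are not known exactly. Their poses are not given: they have to be found in the camera images.
- cleaner: white lens cleaner, fixed, 210 (x) x 220 (y) mm, origin at the centre of its underside, front (-x) to the robot, the till with its 0.32 m high screen to its right. Flat deck 62 mm high to 12 mm behind the origin, then the bath with clear lid, 80 mm high. On the deck, 52 mm before the origin: the level dial (55 mm to the left, +y) and the bare run shaft (55 mm to the right)
- level_dial (a joint): angle of the level dial, rad: 0 with the pointer to the near left corner of the cleaner (135 degrees anticlockwise from its +x), growing clockwise seen from above to 4.71. About 0.05 N m to turn, stays where it is left. At the start it stands 0.6 to 1.5 rad short of the tab, so it must turn clockwise
- dial_axis (a point): top centre of the level dial's grip bar, on the turning axis, 102 mm above the counter. The black dial has a round skirt 44 mm across, up to 18 mm below this point, and on it a grip bar 36 mm long, 12 mm thick, 20 mm high. x axis along the bar to the pointer end, z up
- dial_pointer (a point): tip of the dial's pointer: a small nose at the foot of the skirt, 26.5 mm out from the axis below the white-lined end of the bar
- tab_mark (a point): the setting tab, a black wedge 8 mm wide and 8 mm high with a white line on top, on a thin steel ring round the dial, from 28 to 40 mm out from the dial axis; the point is on its top, 33 mm out; x axis outwards along the radius from the dial axis, z up. It holds its place by friction
- level_tab (a joint): angle of the setting tab, on the same scale as the level dial; the dial is right when its value equals this one
- shaft_seat (a point): centre of the top of the run shaft's D-shaped white flange, where the knob's underside comes to rest: 72 mm above the counter with the shaft out. x axis towards the side of the shaft's flat, z up. On it stands the steel D-shaft: 16 mm diameter, 13 mm high, tip bevelled over 3 mm, flat 2 mm from the axis
- shaft_flat (a point): middle of the straight edge of the flange, 8.5 mm from the shaft axis on the side of the flat (the flange is D-shaped too, 26 mm diameter, its straight edge parallel to the shaft's flat)
- run_spindle (a joint): turn of the run shaft, rad: 0 with the flat facing the cleaner's +x (the bath), growing clockwise seen from above; turns with friction of about 0.08 N m
- run_shaft (a joint): how far the run shaft is pressed in, m: 0 out, 0.006 at the bottom stop. A spring pushes it out: it starts to move at about 5 N and is at the stop at about 12 N
- run_knob: loose black run knob standing on its underside on the counter, 45 g, 38 mm high: round skirt 44 mm across, 18 mm high, on it a grip bar 36 mm long (x), 12 mm thick (y), from 18 to 38 mm high. Origin: centre of the underside. x axis along the bar to its pointer end, z up
- knob_pointer (a point): pointer end of the run knob: small nose at the foot of the skirt, 26.5 mm from its axis, below the white-lined end of the bar. The bore (open at the underside, 18 mm diameter, 15 mm deep, bevelled mouth) is D-shaped with its flat 2.6 mm from the axis on this pointer side: the pointer must face the same way as the shaft's flat; about 0.2 rad of play when on
- cream_pot: white cream pot with screw lid, 54 mm across, 43 mm high, standing on the counter near the knob; origin at the centre of its underside; to be left alone
- rubber_stamp: rubber stamp with turned wooden grip, 31 x 58 mm, 72 mm high, standing on the counter near the knob; origin at the centre of its underside; to be left alone
Not all that is in view belongs to the job. What is shaped like the run_knob but purple or yellow is not meant.

How it is judged:
By the outcome, as a careful person would: the job done as asked, in the order asked, and still so for the second after the job is handed in, while the arm keeps its last pose, push and grip.
It also fails if it takes over 61 s, if anything falls off the work surface, if the arm or the gripper's body presses on something with over 40 N, if the wrist force passes 120 N, or if a joint passes its speed limit or range.

## Working session

There is one attempt and no reset: what is moved stays moved. The work goes in short steps, Python scripts to look and compute and a tool call to move; the robot and the scene stay as the last step left them, time stands still between calls to the robot, and variables do not carry over. Pictures are saved under pics/ and viewed, at most 10 in all, crops included, and the job is handed in when it is done.

Besides the shell and the picture viewer there is one more tool, called after "Call:" in YAML: its name, and indented under it one key for each argument. send_rows: Moves the arm, as the interface text tells. Its arguments: {"type":"object","properties":{"rows":{"type":"string"},"grip_force":{"type":"number"}},"required":["rows"]}

```bash
mkdir -p pics
cat > h.py <<'E'
import numpy as np, cv2
from plant import ctrl
from scipy.spatial.transform import Rotation as R
def w(p,pos):
    E=np.array(p["extrinsics"]); return (np.linalg.inv(E)@np.r_[pos,1])[:3]
def pix(p,P):
    c=np.array(p["extrinsics"])@np.r_[P,1]; return np.array([p["fx"]*c[0]/c[2]+p["cx"],p["fy"]*c[1]/c[2]+p["cy"]])
def ray(p,u,v,z):
    E=np.linalg.inv(p["extrinsics"]); d=E[:3,:3]@np.array([(u-p["cx"])/p["fx"],(v-p["cy"])/p["fy"],1]); o=E[:3,3]
    return o+d*(z-o[2])/d[2]
def save(p,n,box=None,s=1):
    im=p["color"][:,:,::-1]
    if box: im=im[box[1]:box[3],box[0]:box[2]]
    cv2.imwrite("pics/"+n,cv2.resize(im,None,fx=s,fy=s,interpolation=cv2.INTER_CUBIC))
E
python3 - <<'E'
from h import *
for n in ["top","side"]:
    p=ctrl.read_camera(n); save(p,n+"0.png",None,1.5)
    print(n,p["fx"],np.linalg.inv(p["extrinsics"]).round(3).tolist())
    for t in ["cleaner","dial_axis","dial_pointer","tab_mark","shaft_seat","shaft_flat","run_knob","knob_pointer","cream_pot","rubber_stamp"]:
        for d in ctrl.look_for(p,t)[:4]:
            P=w(p,d["position"]); print(t,round(d["p"],2),P.round(3),pix(p,P).round(0))
print(ctrl.get_state(),ctrl.nose_length)
E
```

```text
top 476.6837087006318 [[-0.08, -0.974, 0.213, 0.323], [-0.997, 0.078, -0.018, 0.411], [0.001, -0.213, -0.977, 1.179], [0.0, 0.0, 0.0, 1.0]]
cleaner 0.7 [0.638 0.249 0.067] [312. 156.]
cleaner 0.54 [0.594 0.307 0.064] [289. 176.]
dial_axis 0.69 [0.584 0.299 0.08 ] [294. 178.]
dial_pointer 0.58 [0.45  0.248 0.041] [319. 234.]
dial_pointer 0.51 [0.581 0.303 0.086] [292. 179.]
tab_mark 0.49 [0.594 0.305 0.066] [290. 175.]
shaft_seat 0.58 [0.596 0.193 0.07 ] [337. 171.]
run_knob 0.72 [0.444 0.39  0.016] [260. 243.]
run_knob 0.67 [0.442 0.476 0.02 ] [225. 246.]
run_knob 0.58 [0.464 0.685 0.013] [139. 244.]
run_knob 0.42 [0.595 0.195 0.071] [336. 171.]
knob_pointer 0.82 [0.446 0.476 0.011] [225. 245.]
knob_pointer 0.76 [0.463 0.687 0.019] [138. 245.]
knob_pointer 0.55 [0.445 0.386 0.018] [262. 242.]
cream_pot 0.56 [0.457 0.253 0.044] [317. 232.]
rubber_stamp 0.66 [0.432 0.103 0.059] [382. 236.]
side 412.0991751619715 [[0.993, -0.084, 0.088, 0.425], [-0.121, -0.605, 0.787, -0.526], [-0.013, -0.792, -0.61, 0.828], [0.0, 0.0, 0.0, 1.0]]
cleaner 0.73 [0.644 0.207 0.066] [315. 240.]
dial_axis 0.
[... 613 characters left out ...]
time': 1.1, 'qpos': array([ 1.18299847e+00,  2.86294403e-01,  1.57667947e+00,  3.31635447e-05,
        1.27855920e+00, -1.50001280e-01]), 'dq': array([-0.00126653, -0.0024362 ,  0.00155863,  0.00062464,  0.00079298,
       -0.00189396]), 'joint_efforts': array([ 4.21246132e-04, -4.05974579e+01, -2.92947990e+01, -1.57529589e-04,
        6.11167834e-04,  1.86871958e-06]), 'eef_pos': array([0.15897099, 0.65601798, 0.25333974]), 'tcp_rot': array([ 1.18623087e-01,  9.92939355e-01,  3.29409279e-05, -7.39311739e-06]), 'contact_force': array([0.52376968, 0.01340736, 0.24754196]), 'wrist_torque': array([-0.02050288,  0.00310943, -0.0153868 ]), 'finger_force': 0.0, 'opening': 0.9990200241088896} 0.022
```

View pics/top0.png

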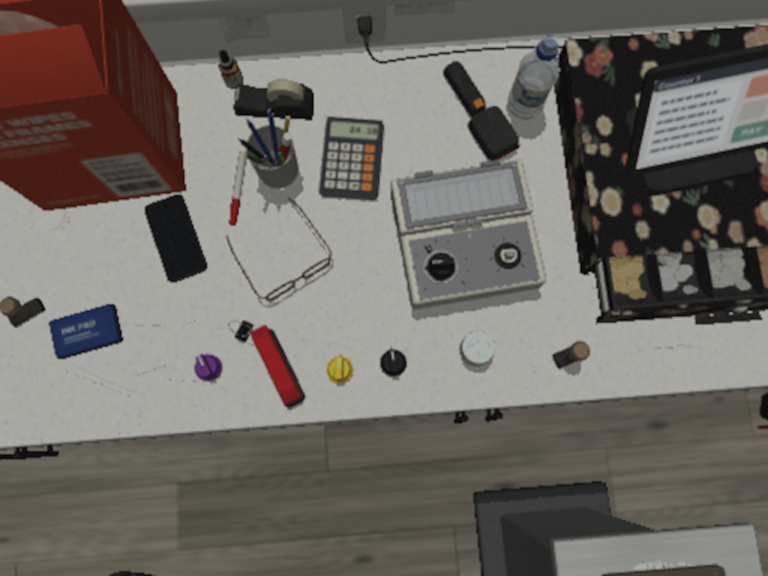

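Run:
```python
import cv2,numpy as np
t=cv2.imread("pics/top0.png"); t=cv2.resize(t,(512,384),interpolation=cv2.INTER_AREA)
# fresh crop from camera for sharpness
from h import *
p=ctrl.read_camera("top"); im=p["color"][:,:,::-1]
np.savez("top0.npz",color=p["color"],fx=p["fx"],fy=p["fy"],cx=p["cx"],cy=p["cy"],extrinsics=p["extrinsics"])
q=ctrl.read_camera("side"); np.savez("side0.npz",color=q["color"],fx=q["fx"],fy=q["fy"],cx=q["cx"],cy=q["cy"],extrinsics=q["extrinsics"])
z=lambda a,x0,y0,x1,y1,w,h:cv2.resize(a[y0:y1,x0:x1],(w,h),interpolation=cv2.INTER_CUBIC)
A=z(im,265,145,365,205,500,300); B=z(im,205,220,285,265,300*1,169)
C=z(im,120,225,160,265,300,131*0+131)
cv2.imwrite("pics/c1.png",np.vstack([np.hstack([A,np.vstack([B,C])]),np.hstack([z(q["color"][:,:,::-1],250,185,350,260,400,300),z(q["color"][:,:,::-1],205,180,265,225,400,300)])]))
```

```text
(no output)
```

View pics/c1.png

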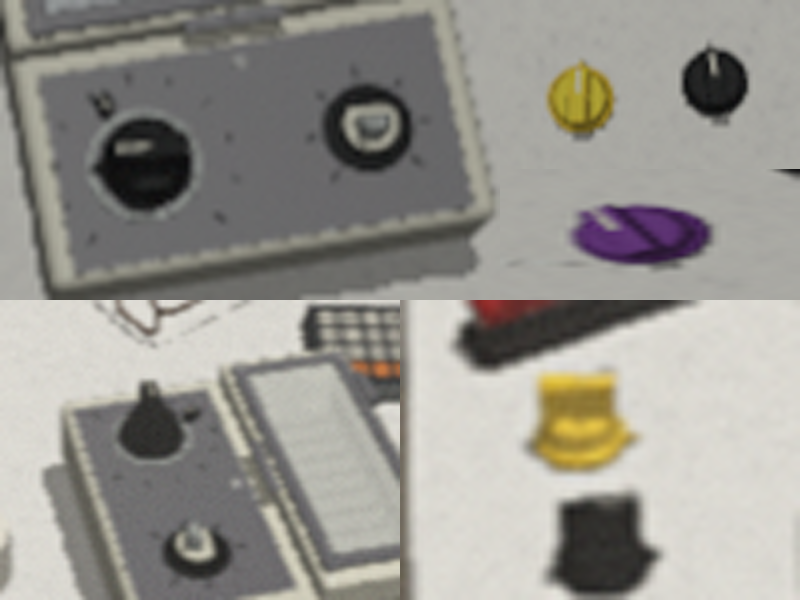

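The candidates are purple (139,244), yellow (225,246) and black (261,242). The black one is the run knob; the crop confirms it. The dial pointer faces image-left, at about (284,178). The tab is up-left at about (286,166), which is clockwise from the pointer.

Run:
```python
import cv2,numpy as np
from h import pix
t=dict(np.load("top0.npz")); s=dict(np.load("side0.npz"))
def z(p,u,v,r,n=400):
    m=np.float32([[n/(2*r),0,n/2-u*n/(2*r)],[0,n/(2*r),n/2-v*n/(2*r)]])
    a=cv2.warpAffine(p["color"][:,:,::-1],m,(n,n),flags=cv2.INTER_CUBIC)
    return a
def grid(a,u,v,r,n=400):
    for k in range(int(u-r)+1,int(u+r)+1):
        if k%4==0: x=int((k-u+r)*n/2/r); cv2.putText(a,str(k),(x-8,10),0,.35,(0,0,255)); cv2.line(a,(x,12),(x,18),(0,0,255))
    for k in range(int(v-r)+1,int(v+r)+1):
        if k%4==0: y=int((k-v+r)*n/2/r); cv2.putText(a,str(k),(0,y+4),0,.35,(0,0,255)); cv2.line(a,(26,y),(30,y),(0,0,255))
    return a
L=[[(t,294,177,16),(s,287,217,16)],[(t,338,171,10),(s,298,246,10)]]
cv2.imwrite("pics/c2.png",np.vstack([np.hstack([grid(z(*q,n=300),*q[1:],n=300) for q in r]) for r in L]))
```

```text
(no output)
```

View pics/c2.png

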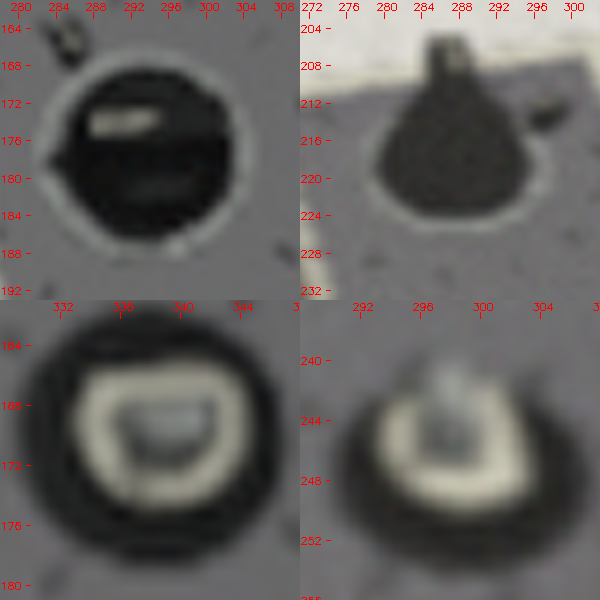

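```bash
cat > fit.py <<'E'
import numpy as np, cv2
from h import pix, ray
from scipy.optimize import least_squares
t=dict(np.load("top0.npz")); s=dict(np.load("side0.npz"))
S=8
def disc(c,r,z,th=None,d=None):
    a=np.linspace(0,2*np.pi,90,endpoint=False)
    P=np.c_[r*np.cos(a),r*np.sin(a)]
    if d is not None: P[:,0]=np.minimum(P[:,0],d); P=P@np.array([[np.cos(th),np.sin(th)],[-np.sin(th),np.cos(th)]])
    return np.c_[P+c,np.full(90,z)]
def mask(p,P,u0,v0,n):
    q=np.array([pix(p,x) for x in P]); q=((q-[u0,v0]+.5)*S*16-8).round().astype(np.int32)
    m=np.zeros((n*S,n*S),np.float32); cv2.fillPoly(m,[cv2.convexHull(q)],1.,shift=4); 
    return cv2.GaussianBlur(cv2.resize(m,(n,n),interpolation=cv2.INTER_AREA),(0,0),.55)
def resid(p,u0,v0,n,c,th,full=False):
    F=mask(p,disc(c,.013,.072,th,.0085),u0,v0,n)
    B=mask(p,disc(c,.0195,.064),u0,v0,n)
    H=mask(p,np.r_[disc(c,.008,.072,th,.002),disc(c,.008,.085,th,.002)],u0,v0,n)
    T=mask(p,disc(c,.0065,.085,th,.002),u0,v0,n)
    I=cv2.cvtColor(p["color"],cv2.COLOR_RGB2GRAY)[v0:v0+n,u0:u0+n].astype(float)
    A=np.c_[np.ones(n*n),F.ravel(),B.ravel(),H.ravel(),T.ravel()]
    x=np.linalg.lstsq(A,I.ravel(),rcond=None)[0]
    return np.sqrt(np.mean((A@x-I.ravel())**2))
if __name__=="__main__":
    from scipy.optimize import minimize
    for nm,p,u0,v0,n in [("top",t,328,161,20),("side",s,287,235,22)]:
        R=[]
        for th in np.radians(np.arange(-180,180,15)):
            r=minimize(lambda q:resid(p,u0,v0,n,q[:2],q[2]),[.595,.192,th],method="Nelder-Mead",options=dict(initial_simplex=[[.595,.192,th],[.6,.192,th],[.595,.187,th],[.595,.192,th+.15]],maxiter=90))
            R.append((r.fun,*r.x[:2],np.degrees(r.x[2])))
        R.sort(); print(nm,np.round(R[:4],4).tolist())
    # dial
    c=ray(t,293.6,177.8,.064); print("ring c",c, "tip",ray(t,283,178.4,.066),"tab",ray(t,286,166,.07))
    c2=ray(s,287.5,217,.064);print("side",c2)
    for nm,p in(("top",t),("side",s)):
        for c in (c[:2],): print(nm,[pix(p,[*c,z]).round(1).tolist() for z in(.064,.102)])
E
python3 fit.py
```

```text
top [[13.9439, 0.5987, 0.1882, -3.4528], [13.9474, 0.5986, 0.1882, -2.51], [13.9632, 0.5987, 0.1882, -2.1024], [13.975, 0.5987, 0.1882, -2.6263]]
side [[12.2685, 0.5986, 0.1887, 0.8538], [12.2716, 0.5987, 0.1886, 2.4677], [12.3035, 0.5987, 0.1886, 2.3868], [12.3049, 0.5985, 0.1886, -0.606]]
ring c [0.58821028 0.29757239 0.064     ] tip [0.58829185 0.3233215  0.066     ] tab [0.61737061 0.31359785 0.07      ]
side [0.59029202 0.30776715 0.064     ]
top [[293.6, 177.8], [294.9, 173.9]]
side [[287.4, 219.5], [287.8, 209.0]]
```

```bash
cat >> h.py <<'E'
def go(P,yaw,st=None):
    """print turn (deg about tool z) and shift mm in tool axes; P world TCP, yaw = world angle of tool x, deg"""
    st=st or ctrl.get_state(); Rt=R.from_quat(st["tcp_rot"]); x=np.degrees(np.arctan2(*Rt.as_matrix()[[1,0],0]))
    Rd=R.from_matrix(np.c_[[np.cos(np.radians(yaw)),np.sin(np.radians(yaw)),0],[np.sin(np.radians(yaw)),-np.cos(np.radians(yaw)),0],[0,0,-1]])
    print("turn",np.degrees((Rt.inv()*Rd).as_rotvec()).round(1),"shift",((Rt.inv().apply(np.array(P)-st["eef_pos"]))*1000).round(1),"yaw now",x.round(1),"t",round(st["time"],2))
E
python3 -c "
from h import *
go([.588,.2976,.150],90); go([.588,.2976,.108],90)"
```

```text
turn [-0.   0.  76.4] shift [-501.4 -247.3  103.3] yaw now 166.4 t 1.2
turn [-0.   0.  76.4] shift [-501.4 -247.3  145.3] yaw now 166.4 t 1.2
```

Call:
send_rows:
  rows: "0 0 76.4 -501.4 -247.3 60 0;0 0 76.4 -501.4 -247.3 60 0;0 0 76.4 -501.4 -247.3 60 0;0 0 76.4 -501.4 -247.3 60 0;0 0 76.4 -501.4 -247.3 60 0;0 0 76.4 -501.4 -247.3 60 0;0 0 76.4 -501.4 -247.3 60 0;0 0 76.4 -501.4 -247.3 60 0"
  grip_force: 40

```text
time: 2.2
eef_pos: [0.542, 0.3358, 0.2001]
tcp_rot: [0.708, 0.706, 0.0, 0.0]
contact_force: [0.2, 0.9, 0.5]
opening: 0.498
finger_force: 0.0
```

```bash
python3 -c "
from h import *
go([.588,.2976,.150],90); go([.588,.2976,.109],90)"
```

```text
turn [ 0.  -0.  -0.1] shift [-38.2  46.1  50.1] yaw now 89.9 t 2.2
turn [ 0.  -0.  -0.1] shift [-38.2  46.1  91.1] yaw now 89.9 t 2.2
```

Call:
send_rows:
  rows: "0 0 0 -38.2 46.1 50 -0.1;0 0 0 -38.2 46.1 50 -0.1;0 0 0 -38.2 46.1 50 -0.1;0 0 0 -38.2 46.1 50 -0.1"

```text
time: 2.7
eef_pos: [0.5863, 0.3004, 0.1514]
tcp_rot: [0.707, 0.707, 0.001, 0.0]
contact_force: [-0.2, -0.8, 0.1]
opening: 0.454
finger_force: 0.0
```

Run:
```python
from h import *
go([.588,.2976,.109],90)
a=[]
for n in("top","side"):
    p=ctrl.read_camera(n); u,v=pix(p,[.588,.2976,.1]).astype(int); save(p,n+"1.png",(u-40,v-60,u+40,v+30),5); a.append(cv2.imread("pics/"+n+"1.png"))
cv2.imwrite("pics/d1.png",np.hstack(a))
```

```text
turn [ 0.1 -0.1  0.1] shift [-2.8  1.6 42.4] yaw now 90.1 t 2.7
```

View pics/d1.png

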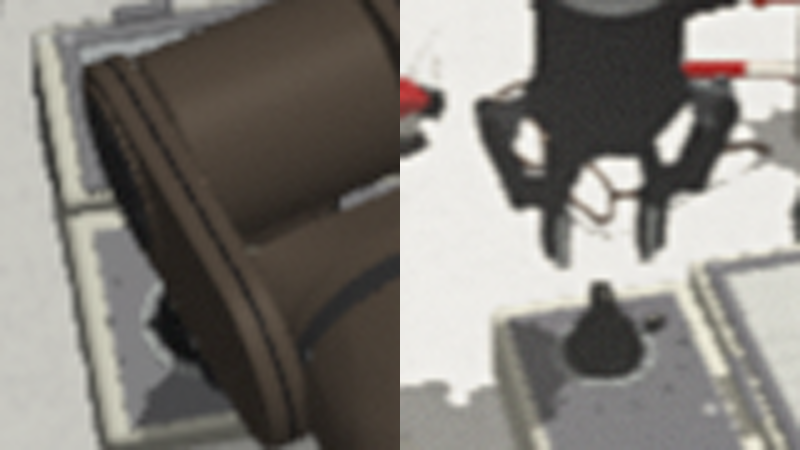

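The side view shows the bar at (601,297) in the crop, midway between the fingers. I'll go down and close.

Call:
send_rows:
  rows: "0 0 0 0 0 20 -0.1;0 0 0 0 0 40 -0.1;0 0 0 0 0 41 -0.1;0 0 0 0 0 41 -0.1"

```text
time: 3.3
eef_pos: [0.5863, 0.299, 0.1082]
tcp_rot: [0.707, 0.707, -0.001, -0.0]
contact_force: [-0.2, 0.4, -0.0]
opening: 0.451
finger_force: 0.0
```

Call:
send_rows:
  rows: "0 0 0 0 0 0 -1;0 0 0 0 0 0 -1;0 0 0 0 0 0 -1;0 0 0 0 0 0 -1;0 0 0 0 0 0 -1"

```text
time: 3.92
eef_pos: [0.5885, 0.2991, 0.1101]
tcp_rot: [0.707, 0.707, 0.002, 0.001]
contact_force: [6.1, 1.5, -1.9]
opening: 0.122
finger_force: 43.6
```

Call:
send_rows:
  rows: "0 0 0 0 1.5 0 -1;0 0 8 0 1.5 0 -1;0 0 16 0 1.5 0 -1;0 0 24 0 1.5 0 -1;0 0 32 0 1.5 0 -1;0 0 40 0 1.5 0 -1;0 0 48 0 1.5 0 -1;0 0 52 0 1.5 0 -1"

```text
time: 4.92
eef_pos: [0.5886, 0.2993, 0.1101]
tcp_rot: [0.946, 0.324, 0.001, -0.0]
contact_force: [1.8, -0.6, 1.8]
opening: 0.129
finger_force: 44.0
```

Call:
send_rows:
  rows: "0 0 4 0 0 0 -1;0 0 6 0 0 0 -1;0 0 6 0 0 0 -1"

```text
time: 5.3
eef_pos: [0.5885, 0.2993, 0.1101]
tcp_rot: [0.961, 0.275, 0.001, -0.0]
contact_force: [1.1, 0.5, 5.0]
opening: 0.121
finger_force: 44.3
```

Run:
```python
from h import *
go([.588,.2976,.109],30)
p=ctrl.read_camera("side"); u,v=pix(p,[.588,.2976,.08]).astype(int); save(p,"side2.png",(u-20,v-20,u+30,v+20),10)
```

```text
turn [-0.  -0.1  2. ] shift [-1.4  1.2  1.1] yaw now 32.0 t 5.3
```

View pics/side2.png

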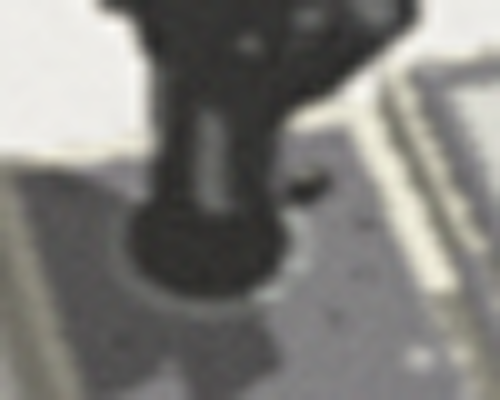

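Call:
send_rows:
  rows: "0 0 0 0 0 0 -0.3;0 0 0 0 0 0 -0.2;0 0 0 0 0 -20 -0.1;0 0 0 0 0 -60 -0.1;0 0 0 0 0 -60 -0.1"

```text
time: 5.98
eef_pos: [0.5907, 0.3, 0.1751]
tcp_rot: [0.961, 0.276, 0.005, -0.0]
contact_force: [0.8, 0.1, 0.2]
opening: 0.449
finger_force: 0.0
```

Run:
```python
from h import *
go([.444,.386,.12],8)
from fit import t,s,mask,disc
# knob fit: disc skirt z0..18 + bar, dark
from scipy.optimize import minimize
def box(c,th):
    P=np.array([[a*.018,b*.006,z] for a in(-1,1) for b in(-1,1) for z in(.018,.038)])
    c_,s_=np.cos(th),np.sin(th); Q=P.copy(); Q[:,0]=c[0]+c_*P[:,0]-s_*P[:,1]; Q[:,1]=c[1]+s_*P[:,0]+c_*P[:,1]; return Q
def nose(c,th):
    P=[[c[0]+r*np.cos(th+d),c[1]+r*np.sin(th+d),z] for r,d in((.0265,0),(.021,.15),(.021,-.15)) for z in(0,.005)]; return np.array(P)
def res(p,c,th,u0,v0,n):
    M=mask(p,np.r_[disc(c,.022,0),disc(c,.022,.018)],u0,v0,n)
    M=np.maximum(np.maximum(M,mask(p,box(c,th),u0,v0,n)),mask(p,nose(c,th),u0,v0,n))
    I=cv2.cvtColor(p["color"],cv2.COLOR_RGB2GRAY)[v0:v0+n,u0:u0+n].astype(float)
    A=np.c_[np.ones(n*n),M.ravel()]; x=np.linalg.lstsq(A,I.ravel(),rcond=None)[0]
    return np.sqrt(np.mean((A@x-I.ravel())**2))
for nm,p in(("top",t),("side",s)):
    u0,v0=(pix(p,[.444,.386,.015])-15).astype(int)
    o=[]
    for th in np.radians([-20,-5,10,25]):
        q0=np.array([.444,.386,th]); r=minimize(lambda q:res(p,q[:2],q[2],u0,v0,30),q0,method="Nelder-Mead",options=dict(initial_simplex=[q0,q0+[.004,0,0],q0+[0,.004,0],q0+[0,0,.2]],maxiter=80)); o.append((r.fun,*r.x[:2],np.degrees(r.x[2])))
    o.sort(); print(nm,np.round(o[:3],4).tolist())
a=[]
for nm,p in(("top",t),("side",s)):
    u,v=pix(p,[.444,.386,.02]); n=400;r=14
    m=np.float32([[n/(2*r),0,n/2-u*n/(2*r)],[0,n/(2*r),n/2-v*n/(2*r)]])
    a.append(cv2.warpAffine(p["color"][:,:,::-1],m,(n,n),flags=cv2.INTER_CUBIC))
a=np.clip(np.hstack(a).astype(float)*1.5,0,255)
cv2.imwrite("pics/k.png",a)
```

```text
turn [ 0.  -0.6 24. ] shift [ -79.4 -150.8   54. ] yaw now 32.0 t 5.97
top [[13.3423, 0.4466, 0.3856, -2.6767], [13.411, 0.4466, 0.3856, 13.3121], [13.4768, 0.4465, 0.3855, -16.9353]]
side [[22.7148, 0.447, 0.3866, 3.843], [22.7895, 0.4474, 0.3865, 5.4929], [22.837, 0.4472, 0.3867, 4.5023]][ WARN:0@2.007] global loadsave.cpp:1063 imwrite_ Unsupported depth image for selected encoder is fallbacked to CV_8U.
```

View pics/k.png

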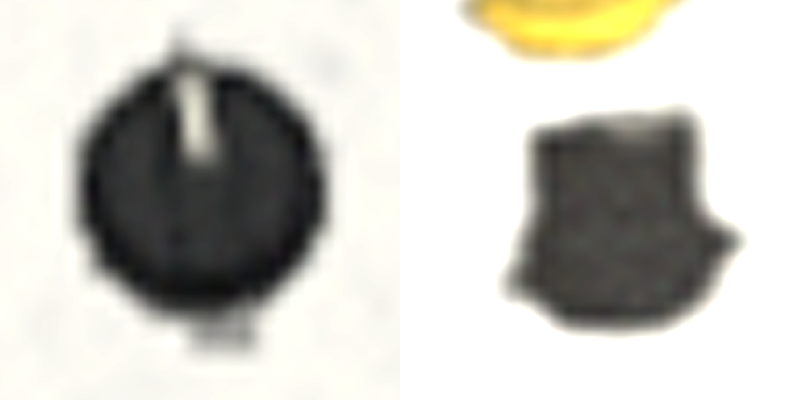

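The knob's white line points to image-up, tilted slightly left, which puts the pointer at about +7° in the world frame. I'll hover over the knob and check the dial from there.

Call:
send_rows:
  rows: "0 0 25 -77 -149.5 40 -0.1;0 0 25 -77 -149.5 50 -0.1;0 0 25 -77 -149.5 50 -0.1;0 0 25 -77 -149.5 50 -0.1;0 0 25 -77 -149.5 50 -0.1;0 0 25 -77 -149.5 50 -0.1"

```text
time: 6.72
eef_pos: [0.4452, 0.3848, 0.1199]
tcp_rot: [0.998, 0.06, 0.001, -0.0]
contact_force: [0.0, -0.3, -0.8]
opening: 0.451
finger_force: 0.0
```

Run:
```python
from h import *
go([.4467,.386,.042],7)
a=[]
for nm in("top","side"):
    p=ctrl.read_camera(nm); np.savez(nm+"3.npz",color=p["color"],fx=p["fx"],fy=p["fy"],cx=p["cx"],cy=p["cy"],extrinsics=p["extrinsics"])
    u,v=pix(p,[.588,.2976,.075]); n=400;r=16; print(nm,u,v)
    m=np.float32([[n/(2*r),0,n/2-u*n/(2*r)],[0,n/(2*r),n/2-v*n/(2*r)]])
    a.append(cv2.warpAffine(p["color"][:,:,::-1],m,(n,n),flags=cv2.INTER_CUBIC))
a=np.clip(np.hstack(a).astype(float)*1.5,0,255).astype(np.uint8)
cv2.imwrite("pics/dd.png",a)
```

```text
turn [-0.  -0.1 -0.1] shift [ 1.5 -0.9 77.9] yaw now 6.9 t 6.72
top 293.95837649512316 176.7870991971898
side 287.41499083990624 216.5476865001454
```

View pics/dd.png

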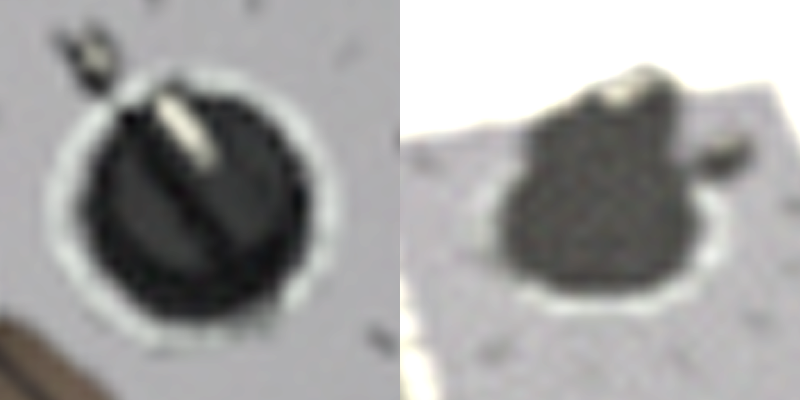

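```bash
cat > dfit.py <<'E'
import sys
from h import *
from fit import mask,disc
from scipy.optimize import minimize
def bx(c,th,x0,x1,hw,z0,z1):
    P=np.array([[a,b*hw,z] for a in(x0,x1) for b in(-1,1) for z in(z0,z1)])
    cs,sn=np.cos(th),np.sin(th); Q=P.copy(); Q[:,0]=c[0]+cs*P[:,0]-sn*P[:,1]; Q[:,1]=c[1]+sn*P[:,0]+cs*P[:,1]; return Q
def model(p,q,u0,v0,n,zt):
    c,a,b,ro=q[:2],q[2],q[3],q[4]
    m=lambda P:mask(p,P,u0,v0,n)
    D=np.maximum(m(np.r_[disc(c,.022,.064),disc(c,.022,.084)]),m(bx(c,a,-.018,.018,.006,.084,.102)))
    D=np.maximum(D,m(bx(c,a,.02,.0265,.0015,.064,.067)))
    Rg=m(disc(c,ro,.063))*(1-D)
    T=m(bx(c,b,.028,.040,.004,.063,zt)); L=m(bx(c,a,.004,.018,.001,.102,.102)); K=m(bx(c,b,.029,.038,.001,zt,zt))
    return np.c_[np.ones(n*n),D.ravel(),Rg.ravel(),T.ravel(),L.ravel(),K.ravel(),m(bx(c,a,-.018,.018,.006,.102,.102)).ravel()]
def res(p,q,u0,v0,n,zt):
    I=cv2.cvtColor(p["color"],cv2.COLOR_RGB2GRAY)[v0:v0+n,u0:u0+n].astype(float).ravel()
    A=model(p,q,u0,v0,n,zt); x=np.linalg.lstsq(A,I,rcond=None)[0]; return np.sqrt(np.mean((A@x-I)**2))
def run(p,zt,a0):
    u0,v0=(pix(p,[.588,.2976,.075])-15).astype(int); q0=np.array([.588,.2976,np.radians(a0),np.radians(29),.028])
    for k in range(2):
        r=minimize(lambda q:res(p,q,u0,v0,30,zt),q0,method="Nelder-Mead",options=dict(initial_simplex=[q0]+[q0+d for d in np.diag([.003,.003,.15,.15,.003])],maxiter=250)); q0=r.x
    return r.fun,r.x
if __name__=="__main__":
    for f,a0 in(("top0",90),("top3",32),("side3",32)):
        p=dict(np.load(f+".npz"))
        for zt in(.070,.072):
            e,x=run(p,zt,a0); print(f,zt,round(e,2),x[:2].round(4),"dial",np.degrees(x[2]).round(1),"tab",np.degrees(x[3]).round(1),x[4].round(4))
E
python3 dfit.py
```

```text
top0 0.07 12.8 [0.5871 0.2982] dial 85.0 tab 28.7 0.0291
top0 0.072 12.7 [0.5871 0.2983] dial 85.9 tab 32.5 0.0285
top3 0.07 15.47 [0.5866 0.2984] dial 22.4 tab 30.4 0.0315
top3 0.072 15.46 [0.5866 0.2984] dial 22.8 tab 31.3 0.0312
side3 0.07 20.12 [0.589  0.2972] dial 33.5 tab -5.3 0.0534
side3 0.072 20.1 [0.5893 0.2972] dial 30.4 tab -22.8 0.0538
```

Run:
```python
from h import *
for f in("top0","top3"):
    p=dict(np.load(f+".npz")); g=cv2.cvtColor(p["color"],cv2.COLOR_RGB2GRAY).astype(float)
    # bar line: bright pixels inside dark skirt region
    c=pix(p,[.588,.2976,.09]); V,U=np.mgrid[0:384,0:512]; d=np.hypot(U-c[0],V-c[1])
    w_=np.where(d<8.3,np.clip(g-45,0,None),0); pts=np.array([ray(p,u,v,.102)[:2] for u,v in zip(U[w_>0],V[w_>0])]); ww=w_[w_>0]
    m=np.average(pts,axis=0,weights=ww); C=np.cov(pts.T,aweights=ww); e,v=np.linalg.eigh(C); a=np.degrees(np.arctan2(v[1,1],v[0,1]))
    # skirt dark: radius fit of dark disc centroid at z~.075 
    print(f,"line mid",m.round(4),"dir",a%180,"sd",np.sqrt(e).round(4))
    # ring bright: outer contour points of bright ring -> ellipse by radial profile
    cc=pix(p,[.588,.2976,.063]); G=cv2.GaussianBlur(g.astype(np.float32),(0,0),.6); P=[]
    for th in np.arange(0,360,6):
        r=np.arange(9.5,14.5,.1); x=(cc[0]+r*np.cos(np.radians(th))).astype(np.float32); y=(cc[1]+r*np.sin(np.radians(th))).astype(np.float32)
        pr=cv2.remap(G,x[None],y[None],cv2.INTER_CUBIC)[0]; k=pr.argmax()
        if 3<k<46 and pr[k]>115: P.append(ray(p,x[k],y[k],.063)[:2])
    P=np.array(P); 
    for _ in range(3):
        A=np.c_[2*P,np.ones(len(P))]; s=np.linalg.lstsq(A,(P**2).sum(1),rcond=None)[0]; rr=np.sqrt(s[2]+s[0]**2+s[1]**2); er=abs(np.hypot(*(P-s[:2]).T)-rr); P=P[er<.0015]
    print(" ring centre",s[:2].round(4),"r",rr.round(4),len(P))
    u0,v0=280,161; print(g[v0:v0+10,u0:u0+12].astype(int))
    bg=np.median(g[161:171,276:284]); W=np.clip(bg-15-g,0,None); B=np.zeros_like(W); B[162:169.__int__(),281:290]=1; W*=B
    W*= (np.hypot(U-285.5,V-165.8)<4)
    uc,vc=(W*U).sum()/W.sum(),(W*V).sum()/W.sum(); T=ray(p,uc,vc,.068)[:2]; q=T-s[:2]; print(" tab dark",uc,vc,"ang",np.degrees(np.arctan2(q[1],q[0])),np.hypot(*q))
```

```text
File "<stdin>", line 21
    bg=np.median(g[161:171,276:284]); W=np.clip(bg-15-g,0,None); B=np.zeros_like(W); B[162:169.__int__(),281:290]=1; W*=B
                                                                                              ^
SyntaxError: invalid decimal literal
```

```bash
cat > meas.py <<'E'
from h import *
def run(f):
    p=dict(np.load(f+".npz")); g=cv2.cvtColor(p["color"],cv2.COLOR_RGB2GRAY).astype(float)
    c=pix(p,[.588,.2976,.09]); V,U=np.mgrid[0:384,0:512]; d=np.hypot(U-c[0],V-c[1])
    w_=np.where(d<8.3,np.clip(g-45,0,None),0); pts=np.array([ray(p,u,v,.102)[:2] for u,v in zip(U[w_>0],V[w_>0])]); ww=w_[w_>0]
    m=np.average(pts,axis=0,weights=ww); C=np.cov(pts.T,aweights=ww); e,v=np.linalg.eigh(C); a=np.degrees(np.arctan2(v[1,1],v[0,1]))
    print(f,"line mid",m.round(4),"dir",a%180,"sd",np.sqrt(e).round(4))
    cc=pix(p,[.588,.2976,.063]); G=cv2.GaussianBlur(g.astype(np.float32),(0,0),.6); P=[]
    for th in np.arange(0,360,6):
        r=np.arange(9.5,14.5,.1); x=(cc[0]+r*np.cos(np.radians(th))).astype(np.float32); y=(cc[1]+r*np.sin(np.radians(th))).astype(np.float32)
        pr=cv2.remap(G,x[None],y[None],cv2.INTER_CUBIC)[0]; k=pr.argmax()
        if 3<k<46 and pr[k]>105: P.append(ray(p,x[k],y[k],.063)[:2])
    P=np.array(P)
    for _ in range(3):
        A=np.c_[2*P,np.ones(len(P))]; s=np.linalg.lstsq(A,(P**2).sum(1),rcond=None)[0]; rr=np.sqrt(s[2]+s[0]**2+s[1]**2); er=abs(np.hypot(*(P-s[:2]).T)-rr); P=P[er<.0015]
    print(" ring centre",s[:2].round(4),"r",rr.round(4),len(P))
    print(g[160:171,279:291].astype(int))
    W=np.clip(np.median(g[161:171,272:280])-12-g,0,None)*(np.hypot(U-285.5,V-165.8)<4)
    uc,vc=(W*U).sum()/W.sum(),(W*V).sum()/W.sum()
    q=ray(p,uc,vc,.068)[:2]-s[:2]; print(" tab dark",uc,vc,"ang",np.degrees(np.arctan2(q[1],q[0])),np.hypot(*q))
for f in("top0","top3"): run(f)
E
python3 meas.py
```

```text
top0 line mid [0.5947 0.2997] dir 117.88920497561983 sd [0.0055 0.01  ]
 ring centre [0.5894 0.2974] r 0.0269 40
[[107 108 107 107 107 107 107 108 106 107 101  83]
 [107 108 107 107 107 107 107 107 107 107 107  91]
 [108 107 107 107 106 107 101 104 107 107 107 101]
 [107 107 107  98  95 102  85  81 100 107 106 107]
 [108 107 108  91  72  76  79  63  83 104 106 107]
 [108 108 106 100  73  42  84  86  75  97 107 108]
 [108 108 108 108  95  59  67  82  72  94 107 110]
 [108 108 107 107 107  72  31  39  64 104 123 129]
 [108 108 108 107 107  91  62  56 102 129 132 122]
 [107 107 107 107 107 106 102 110 124 122  97  67]
 [108 108 107 107 107 109 127 132 108  73  40  22]]
 tab dark 285.1637239165329 165.85714285714286 ang 31.8264321737525 0.0341616475342809
top3 line mid [0.5973 0.2957] dir 76.58787562105942 sd [0.0046 0.0083]
 ring centre [0.5895 0.2975] r 0.0268 27
[[118 118 119 118 118 117 119 118 118 118 112  90]
 [119 118 119 117 118 119 118 117 118 118 117 102]
 [119 119 119 118 117 118 111 114 119 118 117 112]
 [117 119 119 109 104 112  93  91 112 119 117 118]
 [118 118 118  99  79  83  85  68  91 114 117 118]
 [119 117 118 110  80  46  93  96  82 107 118 117]
 [119 118 118 118 105  64  74  91  80 103 117 121]
 [117 118 117 118 118  80  34  43  72 114 135 123]
 [118 118 118 118 118 101  68  46  93 136 139 105]
 [118 119 119 118 118 118 112 115 107 113  95  68]
 [119 117 117 118 118 121 140 146  97  26  29  36]]
 tab dark 285.1968085106383 165.90425531914894 ang 31.807070943815702 0.033836731438791644
```

The dial bar left the gripper at 32.0°, and the picture measurements put the tab at about 30.7°. That's aligned to within 0.03 rad and the tab hasn't moved. Now the knob: the black one at (261,242).

Call:
send_rows:
  rows: "0 0 0 0.5 -0.5 40 -0.1;0 0 0 0.5 -0.5 77 -0.1;0 0 0 0.5 -0.5 77 -0.1;0 0 0 0.5 -0.5 77 -0.1"

```text
time: 7.32
eef_pos: [0.4447, 0.3855, 0.043]
tcp_rot: [0.998, 0.061, 0.0, 0.0]
contact_force: [0.5, -0.7, -0.0]
opening: 0.454
finger_force: 0.0
```

Call:
send_rows:
  rows: "0 0 0 0 0 0 -1;0 0 0 0 0 0 -1;0 0 0 0 0 0 -1;0 0 0 0 0 0 -1;0 0 0 0 0 0 -1"
  grip_force: 50

```text
time: 7.95
eef_pos: [0.4447, 0.3861, 0.0433]
tcp_rot: [0.998, 0.061, 0.001, -0.0]
contact_force: [-0.4, -0.8, 5.4]
opening: 0.125
finger_force: 51.7
```

Call:
send_rows:
  rows: "0 0 0 0 0 -40 -1;0 0 0 0 0 -90 -1;0 0 0 0 0 -110 -1;0 0 0 0 0 -110 -1"

```text
time: 8.45
eef_pos: [0.4445, 0.386, 0.153]
tcp_rot: [0.998, 0.061, 0.001, -0.001]
contact_force: [-0.5, -0.4, -1.4]
opening: 0.125
finger_force: 50.9
```

Run:
```python
from h import *
go([.5987,.1884,.150],0)
p=ctrl.read_camera("side"); st=ctrl.get_state(); u,v=pix(p,st["eef_pos"]).astype(int); save(p,"lift.png",(u-30,v-20,u+30,v+30),10)
for t in("run_knob","knob_pointer"):
    for d in ctrl.look_for(p,t)[:3]: print(t,d["p"],w(p,d["position"]).round(3))
```

```text
turn [-0.1 -0.1  7. ] shift [129.  214.8   3.1] yaw now 7.0 t 8.45
run_knob 0.64 [0.449 0.379 0.12 ]
run_knob 0.59 [0.439 0.465 0.011]
knob_pointer 0.57 [0.444 0.372 0.115]
knob_pointer 0.48 [0.434 0.463 0.014]
```

View pics/lift.png

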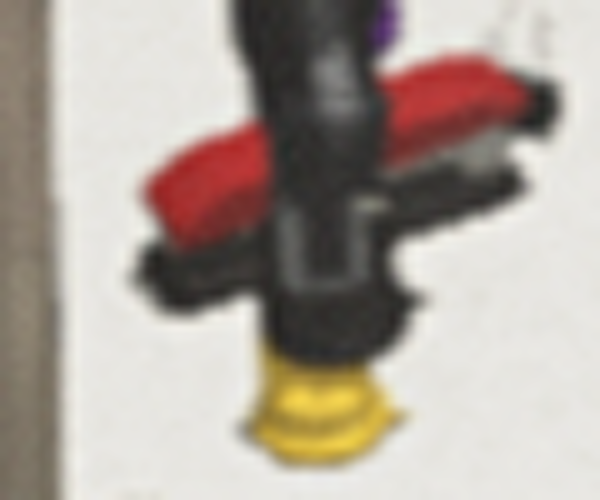

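The knob is held in the fingers, skirt at about (335,320) in the crop with the nose to the right (+x). Next I'll move it over the shaft.

Call:
send_rows:
  rows: "0 0 7 127 214.5 0 -1;0 0 7 127 214.5 0 -1;0 0 7 127 214.5 0 -1;0 0 7 127 214.5 0 -1;0 0 7 127 214.5 0 -1;0 0 7 127 214.5 0 -1;0 0 7 127 214.5 0 -1"

```text
time: 9.48
eef_pos: [0.5947, 0.1893, 0.1507]
tcp_rot: [1.0, 0.001, -0.001, 0.0]
contact_force: [0.3, -0.3, -0.5]
opening: 0.123
finger_force: 50.8
```

Run:
```python
from h import *
from fit import mask,disc
from scipy.optimize import minimize
st=ctrl.get_state(); go([.5967,.1884,.135],0)
a=[]
for nm in("top","side"):
    p=ctrl.read_camera(nm); np.savez(nm+"4.npz",color=p["color"],fx=p["fx"],fy=p["fy"],cx=p["cx"],cy=p["cy"],extrinsics=p["extrinsics"])
    zb=st["eef_pos"][2]-.043; u,v=pix(p,[.5987,.1884,.09]); n=400; r=24
    m=np.float32([[n/(2*r),0,n/2-u*n/(2*r)],[0,n/(2*r),n/2-v*n/(2*r)]]); im=cv2.warpAffine(p["color"][:,:,::-1],m,(n,n),flags=cv2.INTER_CUBIC)
    im=np.clip(im*1.5,0,255).astype(np.uint8)
    if nm=="side":
        for P,col in((disc([.5987,.1884],.022,zb),(0,0,255)),(disc([.5987,.1884],.0195,.064),(0,255,0))):
            q=np.array([(pix(p,x)-[u,v])*n/2/r+n/2 for x in P]).astype(int); cv2.polylines(im,[q],True,col,1)
    a.append(im)
cv2.imwrite("pics/hov.png",np.hstack(a))
```

```text
turn [0.  0.1 0.1] shift [ 2.1  0.9 15.7] yaw now 0.1 t 9.47
```

View pics/hov.png

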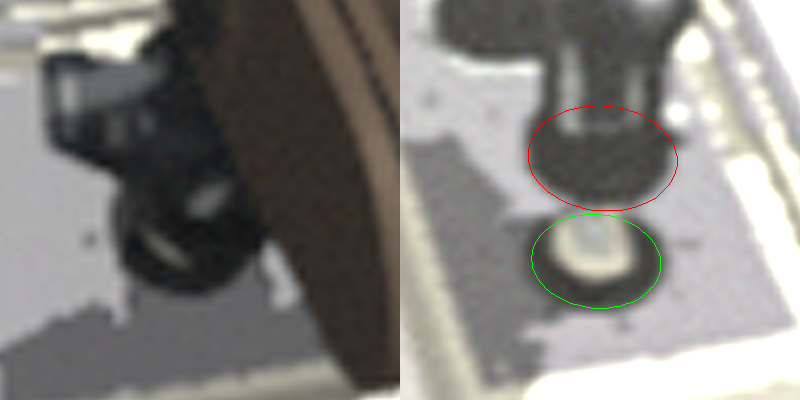

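The knob sits about 1.5 mm short in x and 1 mm too far left over the shaft. I'll correct that and lower it.

Call:
send_rows:
  rows: "0 0 0 1.8 1 0 -1;0 0 0 1.8 1 12 -1;0 0 0 1.8 1 18 -1;0 0 0 1.8 1 22 -1;0 0 0 1.8 1 25 -1;0 0 0 1.8 1 25 -1"

```text
time: 10.32
eef_pos: [0.5979, 0.1871, 0.1268]
tcp_rot: [1.0, -0.0, -0.0, 0.0]
contact_force: [0.6, 0.7, -0.2]
opening: 0.125
finger_force: 50.9
```

Call:
send_rows:
  rows: "0 0 0 0 0 1 -1;0 0 0 0 0 2 -1;0 0 0 0 0 3 -1;0 0 0 0 0 3 -1"

```text
time: 10.82
eef_pos: [0.5982, 0.1874, 0.1248]
tcp_rot: [1.0, -0.0, 0.0, -0.0]
contact_force: [-1.9, 0.9, 4.7]
opening: 0.126
finger_force: 51.6
```

Call:
send_rows:
  rows: "0 0 0 -0.5 0 1 -1;0 0 0 -0.5 0 2 -1;0 0 0 -0.5 0 3 -1;0 0 0 -0.5 0 3 -1"

```text
time: 11.32
eef_pos: [0.598, 0.1877, 0.1224]
tcp_rot: [1.0, -0.0, 0.001, -0.001]
contact_force: [-2.2, 1.7, 6.6]
opening: 0.131
finger_force: 51.9
```

Call:
send_rows:
  rows: "0 0 0 -1 -0.7 0 -1;0 0 0 -1 -0.7 1 -1;0 0 0 -1 -0.7 2 -1;0 0 0 -1 -0.7 2 -1"

```text
time: 11.82
eef_pos: [0.5972, 0.1885, 0.1206]
tcp_rot: [1.0, -0.0, 0.001, -0.001]
contact_force: [-2.7, 1.4, 6.8]
opening: 0.125
finger_force: 51.9
```

Call:
send_rows:
  rows: "0 0 0 -1 -0.5 0 -1;0 0 0 -1 -0.5 1 -1;0 0 0 -1 -0.5 2 -1;0 0 0 -1 -0.5 2 -1"

```text
time: 12.32
eef_pos: [0.5955, 0.1886, 0.1166]
tcp_rot: [1.0, -0.0, 0.0, -0.0]
contact_force: [0.9, 1.5, 0.4]
opening: 0.122
finger_force: 50.9
```

Run:
```python
from h import *
st=ctrl.get_state();print(st["contact_force"].round(1),st["wrist_torque"].round(3),st["eef_pos"].round(4))
p=ctrl.read_camera("side"); n=500; r=16; u,v=pix(p,[.5987,.1884,.08])
m=np.float32([[n/(2*r),0,n/2-u*n/(2*r)],[0,n/(2*r),n/2-v*n/(2*r)]]); im=np.clip(cv2.warpAffine(p["color"][:,:,::-1],m,(n,n),flags=cv2.INTER_CUBIC)*1.5,0,255).astype(np.uint8)
cv2.imwrite("pics/ins.png",im)
```

```text
[0.9 1.5 0.4] [ 0.643 -0.169 -0.027] [0.5955 0.1886 0.1166]
```

View pics/ins.png

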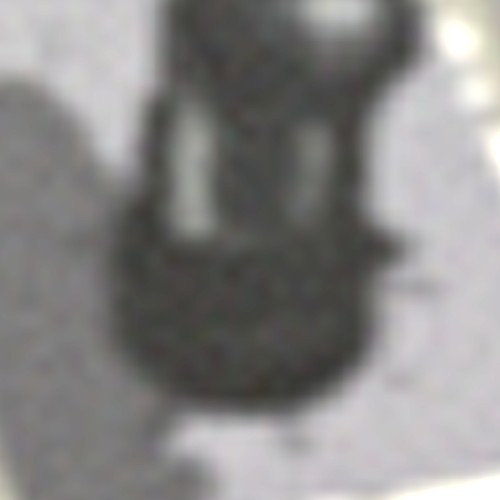

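The contact force fell to near zero and the skirt sits around the flange, so the knob has slid onto the shaft. Now I'll press it down.

Call:
send_rows:
  rows: "0 0 0 0 0 1 -1;0 0 0 0 0 2 -1;0 0 0 0 0 3 -1;0 0 0 0 0 4 -1;0 0 0 0 0 5 -1;0 0 0 0 0 5 -1"
  grip_force: 80

```text
time: 13.12
eef_pos: [0.5956, 0.1886, 0.113]
tcp_rot: [1.0, -0.0, 0.0, -0.0]
contact_force: [-2.0, 4.1, 6.5]
opening: 0.12
finger_force: 83.1
```

Call:
send_rows:
  rows: "0 0 0 0 0 1 -1;0 0 0 0 0 2 -1;0 0 0 0 0 3 -1;0 0 0 0 0 3 -1;0 0 0 0 0 3 -1"

```text
time: 13.75
eef_pos: [0.5957, 0.1886, 0.1108]
tcp_rot: [1.0, -0.0, 0.0, -0.0]
contact_force: [-3.1, 3.8, 9.3]
opening: 0.115
finger_force: 83.5
```

Call:
send_rows:
  rows: "0 0 0 0 0 1 -1;0 0 0 0 0 2 -1;0 0 0 0 0 3 -1;0 0 0 0 0 4 -1;0 0 0 0 0 4 -1;0 0 0 0 0 4 -1"

```text
time: 14.5
eef_pos: [0.5959, 0.1887, 0.1092]
tcp_rot: [1.0, 0.0, -0.0, 0.0]
contact_force: [-8.3, 2.6, 18.5]
opening: 0.116
finger_force: 84.9
```

Call:
send_rows:
  rows: "0 0 0 0 0 1 -1;0 0 0 0 0 2 -1;0 0 0 0 0 2 -1;0 0 0 0 0 2 -1"

```text
time: 15.0
eef_pos: [0.596, 0.1887, 0.1091]
tcp_rot: [1.0, 0.0, -0.0, 0.0]
contact_force: [-11.6, 1.3, 25.6]
opening: 0.119
finger_force: 85.9
```

Call:
send_rows:
  rows: "0 0 0 -1.5 0 0 -1;0 0 0 -1.5 0 0 -1;0 0 0 -1.5 0 0 -1"

```text
time: 15.38
eef_pos: [0.5957, 0.1887, 0.1092]
tcp_rot: [1.0, 0.0, 0.002, -0.0]
contact_force: [-8.3, 1.5, 23.2]
opening: 0.116
finger_force: 85.6
```

Run:
```python
from h import *
p=ctrl.read_camera("side"); q=np.load("side3.npz")["color"].astype(float)
for n,P in(("dial",[.588,.2976,.08]),("pot",[.457,.245,.02]),("stamp",[.436,.095,.03])):
    u,v=pix(p,P).astype(int); d=abs(p["color"].astype(float)-q)[v-10:v+11,u-10:u+11]; print(n,d.mean().round(1),d.max())
st=ctrl.get_state(); print(st["contact_force"].round(1),st["time"])
ctrl.sign_off()
```

```text
dial 27.0 189.0
pot 15.2 81.0
stamp 20.1 89.0
[-7.   1.7 23.2] 15.425
the job is handed in; nothing more can be done
```

The job is handed in: the level dial is turned to its tab, and the run knob is on the shaft and held pressed at the bottom stop with about 23 N. The dial estimate is within 0.03 rad, measured just after turning. My last picture check, for anything moved near the dial, pot and stamp, was inconclusive: it changed in all three places, I did not find out why, and I had already handed in.

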